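Open the sash clamp after a glue-up

ROBOT

A 6-joint arm with a two-finger parallel gripper is mounted at the origin on the work surface. World frame = base frame: x ahead of the robot, y to its left, z up, the work surface at z = 0. Lengths are in m, angles in rad, forces in N, time in s.
With the tool pointing down it reaches from about 0.4 to 0.825 m from the base axis. Payload 7 kg.
Tool frame: the origin (TCP) lies midway between the tips of the shut fingers; the grasp point (between the pads) lies arm.hold_point_z behind it (arm.hold_point_z is the distance from the TCP to the grasp point, in m); z points along the fingers, y is the line along which they close (so a half turn about z gives the same grasp; the last joint's range is limited). The gripper opens to 88 mm and grips with 3 to 60 N. Pads are 19 mm wide; open, the fingers measure 130 mm over their backs; the gripper's body (78 mm by 193 mm) begins 47 mm behind the grasp point.
Start: joints at [1.577, 0.359, 0.012, 0, -1.224, -0.288], TCP at [0.188, 0.648, 0.227] pointing down, gripper open.
Joint ranges: [-3.07, 3.07], [-1.43, 2.12], [-1.02, 1.25], [-3.03, 1.67], [-3.05, -0], [-3.03, 3.03]. Speed limits (rad/s): [2.39, 2.39, 3.01, 3.14, 3.14, 3.14].

INTERFACE

Orientations are given as [roll, pitch, yaw] about the fixed x, y, z axes, in that order (R = Rz(yaw) Ry(pitch) Rx(roll)).
In Python, from station import arm gives the robot as it stands.
- The arm moves only by the shell command python3 -m crank 'ROWS' [OPENING] [FORCE]. ROWS is JSON, a list that holds one entry, the list of rows, each a list of 4 numbers: the shift along the tool's x, y, z in units of 25 mm (1.0 is 25 mm), then the turn about the tool's z in units of 5 degrees (1.0 is 5 degrees). A call has 1 to 12 rows; each row is the pose to reach, as a shift and turn from the pose commanded when the call began, along the tool's axes at that moment; what a row does not reach only later rows make up. A row lasts 1/8 s, in which the tool goes at most 62.5 mm and 10.7 degrees, less where a joint would pass 70% of its speed; a pose out of reach is approached as far as the arm can. A call with a gripper value outside its range is refused whole. OPENING is the closure, from 0 (fully open) to 1 (shut), set as the call begins (- or left out, the last holds). The fingers move at their own pace and stop on an object; FORCE is the grip in N (left out, the last holds). Time passes only in rows, so rows that repeat a pose let the fingers close. It gives the time, the measured TCP pose, the force, the opening and the grip force at its end, in the units of the state.
- arm.get_state(): the state, without advancing time (a new reading comes with each control period).
- arm.grab_frame(name): name is "scene" or "top" or "wrist"; returns (picture, depth): 384x512x3 uint8, red, green, blue; 384x512 float32, m along the optical axis (not along the pixel's ray), 0 where there is no reading.
- arm.get_calibration(name): a dict with "mtx" (3x3 intrinsics, pixels), "R" (3x3) and "t" (3): a world point X has camera coordinates R X + t; the wrist camera has in their place "mount" (4x4, takes a point from camera to tool coordinates, whose origin is the TCP and whose axes are the flange's). Camera axes: x right, y down, z forward; pixel columns grow to the right and rows downward; lengths in m; the calibration is good to about 2 mm. A picture is of the moment at which its call begins: read the wrist's pose just before it. get_calibration takes no time and is no camera call.
- arm.job_done(): hands the job in; it is judged then, once.
Trained networks look in the newest picture that a camera, given by its name, has taken for a name from the list of things; names that differ only in an ending like _2 or _b are one class to them, and where a whole thing is asked for, a point or a joint stands for the part that bears it (a point fixed in the world has none). Each returns a list of dicts, best first, with "score" (0 to 1); they miss things now and then, are a little off and sometimes report something else, mostly with a low value. They report only what shows in the picture. A call takes as long as a camera call.
- arm.recognise(thing, camera): "extent" ([left, top, width, height] in pixels, round what is visible of it).
- arm.trace(thing, camera): "mask" (384x512 bool, what is visible of it) and "extent" ([left, top, width, height] in pixels, round what is visible of it).
The state is a dict: "t": time; "q": joint angles; "qd": joint speeds; "joint_efforts": joint torques, N m; "eef_pos": TCP position; "ee_rot": TCP orientation; "force": force on the tool from outside, world axes, zero at the start; "moment": the same for the moment, N m; "width": finger opening in m; "gripper_force": force on a finger pad.
Only numpy, scipy, OpenCV 4.12 (cv2) and the standard library are available. Lean on these libraries where they do the work, as an engineer would, in place of code of your own. Each camera call takes 0.05 s, during which the arm holds its last target. There are 200 camera calls.

TASK

The glue has set and the clamp's screw is already wound back: now open the clamp right up. With your fingertips press down the release lever on the sliding jaw and, keeping it down, push the jaw back along the bar until it is up against the end stop; then let go, so that the lever springs up again. Leave the panel lying where it is, and do not disturb the glue bottle and the tools beside the clamp.

Things in the scene. Friction and masses are not known exactly. Their poses are not given: they have to be found in the camera images.
- clamp: Steel sash clamp in a pine cradle fixed to the bench. Origin: on the bench under the bar's middle. Its y axis runs along the bar from the screw head (y -250 mm) to the end stop (small dark block, face at y +268); z up. Bar 10 mm wide, its toothed top edge 60 mm above the bench. Bearers 22 mm wide, 61 mm high run beside the bar at x +-85 mm.
- jaw (a joint): Sliding jaw: how far it is pushed back, in m, along the clamp's +y. Starts between 0 and 0.05, meets the end stop at 0.170. Friction about 3 N. With the lever up a ratchet blocks it towards +y after up to 7 mm of play; it clicks freely towards -y. Press the lever fully before pushing: a loaded pawl sticks.
- lever (a joint): Release lever of the sliding jaw: angle in rad. Sprung up it reads 0 to 0.17 (the pawl may ride on a tooth); from about 0.18 the pawl is clear of the rack; 0.32 is fully down, on its stop. It springs up when let go. At the pad it takes about 2 N to start and 4 to 7 N to go fully down.
- release_pad (a point): Middle of the top of the lever's thumb pad (ribbed steel, 30 mm across the bar, 40 mm along it, slanting up towards the lug), 22 mm to the -y side of the back lug's face, 87 mm above the bench when up; it sinks 11 mm when fully down. The lever rides on the sliding jaw. The pad lies between jaw plate and back lug, 87 mm apart, open above.
- back_lug (a point): Point on the flat face of the sliding jaw's back lug, mid width, 98 mm above the bench; the face looks towards the clamp's -y, at the pad. The lug is a cast iron upright 34 mm across the bar, its top 112 mm above the bench. A fingertip standing on the pad can push the jaw back against this face.
- jaw_face (a point): Centre of the clamping face of the sliding jaw, which looks towards -y of the clamp at the panel, 87 mm above the bench. The jaw plate is 46 mm across the bar, 13 mm thick, its top 113 mm above the bench. The back lug's face is 100 mm behind it.
- panel: Loose glued panel of three wood strips, 260 x 150 x 22 mm (x, y, z), lying flat across the bearers between the screw and the sliding jaw. Origin: centre of its underside, 61 mm above the bench.
- glue: White glue bottle, 62 mm in diameter, 175 mm high, standing on the bench beyond the clamp. Origin: centre of its base.
- screwdriver: Screwdriver, 180 mm long, 26 mm thick handle, lying on the bench beyond the clamp. Origin: middle of its length, on the bench; its handle points to its -x.
- hammer: Hammer, 300 mm long, lying on the bench beyond the clamp. Origin: middle of its length, on the bench; its head is at its +x end.

How it is judged:
By the outcome, as a careful person would: the job done as asked, in the order asked, and still so for the second after the job is handed in, with the robot touching nothing.
It also fails if it takes over 35 s, if anything falls off the work surface, if the arm or the gripper's body presses on something with over 40 N, if the wrist force passes 120 N, or if a joint passes its speed limit or range.

## Working session

There is one attempt and no reset: what is moved stays moved. The work goes in short steps, Python scripts to look and compute and a shell command to move; the robot and the scene stay as the last step left them, time stands still between calls to the robot, and variables do not carry over. Pictures are saved under pics/ and viewed, at most 10 in all, crops included, and the job is handed in when it is done.

```bash
mkdir -p pics; ls
cat > h.py <<'E'
from station import arm
import numpy as np, cv2
def world(name, depth, mask=None):
    c=arm.get_calibration(name); K=np.array(c["mtx"]);R=np.array(c["R"]);t=np.array(c["t"])
    v,u=np.mgrid[0:384,0:512]
    P=np.stack([(u-K[0,2])/K[0,0]*depth,(v-K[1,2])/K[1,1]*depth,depth],-1)
    return (P-t)@R
E
python3 - <<'E'
from h import *
s=arm.get_state(); print(s)
for n in ("scene","top"):
    p,d=arm.grab_frame(n); np.savez(f"{n}.npz",p=p,d=d); cv2.imwrite(f"pics/{n}0.png",p[...,::-1])
    c=arm.get_calibration(n); print(n,np.round(-np.array(c["R"]).T@np.array(c["t"]),3))
    W=world(n,d)
    for th in ("release_pad","back_lug","jaw_face","panel","clamp","glue","screwdriver","hammer"):
        for r in arm.trace(th,n)[:1]:
            m=r["mask"]&(d>0); print(n,th,round(r["score"],2),r["extent"],np.round(np.median(W[m],0),3) if m.any() else None)
E
```

```text
pics
{'t': 0.0, 'q': array([ 1.57706050e+00,  3.59402158e-01,  1.10622511e-02, -3.45620730e-04,
       -1.22407447e+00, -2.88137628e-01]), 'qd': array([ 9.90117056e-05, -3.01136164e-04, -2.52552120e-03, -4.17624298e-04,
        2.51072416e-03, -2.31705727e-03]), 'joint_efforts': array([ 3.00504162e-04, -5.82720780e+01,  2.93054241e+01,  6.99713320e+00,
        6.78488650e-03, -1.61648632e-04]), 'eef_pos': array([0.18762225, 0.64790172, 0.22561509]), 'ee_rot': array([ 3.13994897e+00, -1.48331861e-04, -2.81991045e-01]), 'force': array([-1.03793128,  0.43897696,  0.45519087]), 'moment': array([ 0.02058339, -0.00566189,  0.00451774]), 'gripper_force': 0.0, 'width': 0.08790312622891341}
scene [ 1.11  -0.235  0.872]
scene release_pad 0.68 [269.3, 155.9, 93.8, 65.5] [0.696 0.226 0.024]
scene back_lug 0.57 [183.5, 151.7, 47.5, 48.0] [ 0.544 -0.043  0.068]
scene jaw_face 0.83 [184.5, 154.6, 45.5, 47.3] [ 0.544 -0.042  0.067]
scene panel 0.93 [103.1, 166.8, 113.4, 103.1] [ 0.601 -0.209  0.084]
scene clamp 0.61 [45.6, 119.9, 250.5, 170.1] [ 0.555 -0.051  0.057]
scene glue 0.64 [151.7, 263.6, 37.0, 42.0] [ 0.787 -0.258  0.116]
scene screwdriver 0.75 [202.2, 246.4, 68.2, 13.5] [ 0.732 -0.1    0.019]
scene hammer 0.69 [270.5, 155.4, 94.6, 65.2] [0.696 0.234 0.024]
top [0.609 0.016 0.984]
top release_pad 0.93 [273.8, 254.5, 39.8, 19.7] [ 0.534 -0.033  0.082]
top back_lug 0.92 [262.4, 245.5, 65.2, 30.9] [ 0.536 -0.049  0.082]
top jaw_face 0.84 [260.5, 245.7, 66.8, 31.1] [ 0.536 -0.049  0.083]
top panel 0.84 [330.2, 162.7, 101.7, 148.1] [ 0.583 -0.21   0.083]
top clamp 0.88 [167.9, 189.6, 344.1, 136.3] [ 0.536 -0.041  0.06 ]
top glue 0.56 [380.7, 129.3, 48.2, 32.8] [ 0.761 -0.248  0.116]
top screwdriver 0.64 [272.4, 136.7, 68.3, 40.8] [ 0.729 -0.1    0.022]
top hammer 0.57 [100.2, 163.8, 144.1, 45.3] [0.691 0.234 0.023]
```

Run:
```python
from h import *
z=np.load("top.npz"); p,d=z["p"],z["d"]; cv2.imwrite("pics/top_crop.png",cv2.resize(p[180:310,150:512][...,::-1],None,fx=2.2,fy=2.2,interpolation=cv2.INTER_CUBIC))
W=world("top",d)
jaw=W[235:285,245:345].reshape(-1,3)
for lo,hi,n in((.105,.118,"tops"),(.075,.104,"pad")):
    q=jaw[(jaw[:,2]>lo)&(jaw[:,2]<hi)]; print(n,len(q)); print(np.round(q[np.argsort(q[:,1])][::max(1,len(q)//25)],3).tolist())
# bearers: height 58-64mm
b=W[170:340,150:512].reshape(-1,3); 
for a in (.43,.45,.47,.60,.62,.64):
    pass
sel=b[(abs(b[:,2]-.061)<.004)]
sel=sel[sel[:,0]>0.3]
print(np.histogram(sel[:,0],bins=np.arange(.38,.72,.01)))
m=sel.mean(0); u,s,v=np.linalg.svd((sel-m)[:,:2],full_matrices=False); print(m,v[0])
```

```text
tops 290
[[0.523, -0.106, 0.108], [0.545, -0.102, 0.109], [0.523, -0.102, 0.113], [0.521, -0.1, 0.111], [0.532, -0.099, 0.115], [0.541, -0.098, 0.112], [0.527, -0.098, 0.114], [0.519, -0.096, 0.112], [0.543, -0.096, 0.113], [0.539, -0.094, 0.111], [0.562, -0.094, 0.113], [0.558, -0.094, 0.117], [0.55, -0.092, 0.112], [0.54, -0.092, 0.114], [0.536, -0.091, 0.111], [0.556, -0.09, 0.114], [0.556, -0.088, 0.113], [0.512, -0.005, 0.111], [0.511, -0.002, 0.111], [0.531, -0.002, 0.111], [0.522, 0.0, 0.112], [0.544, 0.0, 0.111], [0.525, 0.002, 0.113], [0.514, 0.004, 0.112], [0.534, 0.004, 0.111], [0.532, 0.006, 0.11], [0.538, 0.008, 0.112]]
pad 573
[[0.537, -0.143, 0.075], [0.549, -0.142, 0.084], [0.559, -0.14, 0.085], [0.585, -0.136, 0.083], [0.535, -0.09, 0.085], [0.551, -0.088, 0.087], [0.529, -0.084, 0.084], [0.523, -0.079, 0.081], [0.555, -0.072, 0.075], [0.528, -0.041, 0.08], [0.538, -0.039, 0.081], [0.534, -0.035, 0.08], [0.546, -0.033, 0.081], [0.544, -0.031, 0.083], [0.519, -0.027, 0.084], [0.529, -0.025, 0.085], [0.538, -0.023, 0.087], [0.531, -0.019, 0.085], [0.536, -0.017, 0.086], [0.519, -0.014, 0.088], [0.531, -0.012, 0.088], [0.535, -0.01, 0.089], [0.517, -0.006, 0.087], [0.542, -0.004, 0.089], [0.522, 0.008, 0.101], [0.52, 0.011, 0.083], [0.541, 0.015, 0.077]]
(array([  0,   0,  62, 223, 361, 367, 379, 364, 200,  45,  83, 175, 180,
       127,  96,  18, 119,  36,   3, 106, 260, 345, 345, 355, 308, 142,
        18, 121, 137,  37,   1,   0,   0]), array([0.38, 0.39, 0.4 , 0.41, 0.42, 0.43, 0.44, 0.45, 0.46, 0.47, 0.48,
       0.49, 0.5 , 0.51, 0.52, 0.53, 0.54, 0.55, 0.56, 0.57, 0.58, 0.59,
       0.6 , 0.61, 0.62, 0.63, 0.64, 0.65, 0.66, 0.67, 0.68, 0.69, 0.7 ,
       0.71]))
[ 0.52772382 -0.01920566  0.06082914] [-0.16740646  0.98588796]
```

View pics/top0.png

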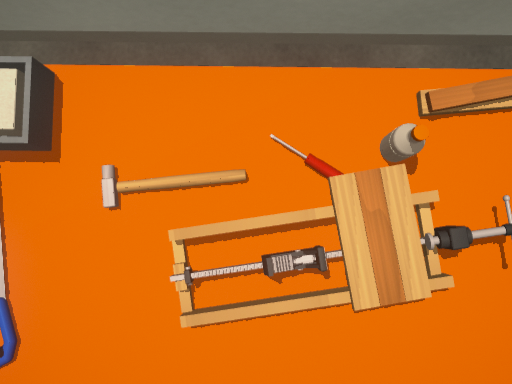

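View pics/top_crop.png

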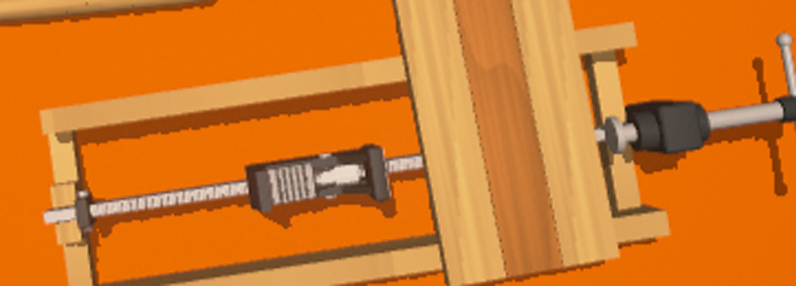

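The jaw sits at top-view pixels about (262–328, 246–276), with the lug on the left and the plate on the right. The end stop is at about (187, 275) and the panel at (330–432, 163–311). The hammer, screwdriver and glue bottle are above the clamp, clear of the bar. Next I'll fit the clamp's axis precisely.

Run:
```python
from h import *
z=np.load("top.npz"); p,d=z["p"],z["d"]; W=world("top",d)
ok=(abs(W[...,2]-.061)<.004)&(d>0)
n,l,st,_=cv2.connectedComponentsWithStats(ok.astype(np.uint8))
for i in range(1,n):
    if st[i,4]>150:
        q=W[l==i]; print(st[i],[np.round(x,4) for x in cv2.minAreaRect((q[:,:2]*1000).astype(np.float32))])
# bearer line fits: long edges by sides of the frame
a=np.array([-.14,.99]);
sel=W[ok]
for it in range(4):
    a=a/np.linalg.norm(a); nrm=np.array([a[1],-a[0]])
    o=np.array([.5345,-.047]); A=(sel[:,:2]-o)@a; B=(sel[:,:2]-o)@nrm
    sl=[]
    for s in(-85,85):
        m=(abs(B*1000-s)<16)&(A>-.04)&(A<.19); k=np.polyfit(A[m],B[m],1); sl.append(k)
    m=(abs(B)<.009)&(A>.07)&(A<.22); kb=np.polyfit(A[m],B[m],1)
    print(np.round(a,4),np.round(sl,4).tolist(),np.round(kb,4))
    a=a+nrm*np.mean([k[0] for k in sl])
a/=np.linalg.norm(a); nrm=np.array([a[1],-a[0]]); print("axis",a,np.degrees(np.arctan2(a[1],a[0])))
A=(W[...,:2]-o)@a; B=(W[...,:2]-o)@nrm; Z=W[...,2]
for b in np.arange(-.07,.26,.004):
    m=(abs(A-b)<.002)&(abs(B)<.03)&(Z>.07)&(Z<.125)
    if m.sum()>3: print(round(b,3),m.sum(),np.round(np.percentile(Z[m],[10,50,90]),3),np.round(np.percentile(B[m],[3,50,97]),3))
print(arm.hold_point_z)
```

```text
[411 190  29  15 299] [array([ 662.2335, -306.1012]), array([21.8518, 53.2518]), np.float64(9.3018)]
[ 168  206  167   35 1840] [array([606.6993,  37.7559]), array([ 22.0066, 330.8266]), np.float64(9.1786)]
[428 275  27  15 287] [array([ 494.8687, -335.2292]), array([22.673 , 48.9838]), np.float64(9.1357)]
[ 180  291  172   37 1999] [array([439.4016,   8.0235]), array([ 22.9279, 335.5473]), np.float64(9.1526)]
[-0.14    0.9901] [[-0.0189, -0.0849], [-0.0201, 0.0849]] [ 0.0008 -0.0022]
[-0.1593  0.9872] [[0.0003, -0.0849], [-0.0006, 0.0848]] [-0.0015  0.0004]
[-0.1595  0.9872] [[0.0005, -0.0849], [-0.0005, 0.0848]] [-0.0014  0.0004]
[-0.1595  0.9872] [[0.0005, -0.0849], [-0.0005, 0.0848]] [-0.0014  0.0004]
axis [-0.15947426  0.98720209] 99.17638154326626
-0.058 7 [0.107 0.109 0.111] [-0.019  0.003  0.016]
-0.054 46 [0.11  0.112 0.114] [-0.02  -0.     0.021]
-0.05 58 [0.11  0.113 0.114] [-0.022  0.002  0.023]
-0.046 57 [0.11  0.112 0.114] [-0.021  0.001  0.022]
-0.042 74 [0.079 0.101 0.111] [-0.02   0.     0.021]
-0.038 17 [0.086 0.093 0.095] [-0.016 -0.011  0.017]
-0.034 24 [0.071 0.0
[... 427 characters left out ...]
.014  0.001  0.014]
0.014 32 [0.08  0.083 0.084] [-0.013  0.     0.013]
0.018 35 [0.081 0.083 0.085] [-0.014  0.     0.014]
0.022 30 [0.082 0.084 0.086] [-0.014  0.     0.013]
0.026 33 [0.084 0.086 0.088] [-0.013  0.     0.014]
0.03 34 [0.084 0.086 0.088] [-0.014 -0.     0.014]
0.034 33 [0.086 0.087 0.09 ] [-0.013  0.     0.014]
0.038 34 [0.086 0.088 0.09 ] [-0.013 -0.     0.014]
0.042 34 [0.087 0.088 0.091] [-0.015  0.     0.014]
0.046 41 [0.108 0.112 0.113] [-0.016  0.     0.017]
0.05 43 [0.109 0.111 0.113] [-0.016  0.001  0.017]
0.054 42 [0.101 0.109 0.113] [-0.016  0.001  0.017]
0.058 37 [0.084 0.091 0.098] [-0.015  0.002  0.017]
0.062 13 [0.072 0.077 0.081] [-0.014  0.001  0.016]
0.0188
```

```bash
python3 -m crank '[[[1,1.06,0,0.6],[2.5,2.65,0,1.6],[4.2,4.46,0,2.7],[5.9,6.26,0,3.8],[7.6,8.07,0,4.9],[9.3,9.87,0,6],[11,11.68,0,7.1],[12.7,13.48,0,8.2],[14.4,15.29,0,9.3],[16.1,17.1,0,10.4],[17.8,18.9,0,11.4],[19.3,20.5,0,12.2]]]' 1 20
python3 -m crank '[[[0,0,0,0]]]'
python3 - <<'E'
from h import *
s=arm.get_state(); print(s["t"],s["eef_pos"],s["ee_rot"],s["q"],s["force"])
a=np.array([-.1595,.9872]); yaw=s["ee_rot"][2]; tx=np.array([np.cos(yaw),np.sin(yaw)]); ty=np.array([np.sin(yaw),-np.cos(yaw)])
dl=np.array([.5345,-.047])+.026*a-s["eef_pos"][:2]; print(dl@tx/.025,dl@ty/.025,(np.degrees(yaw)+80.82)/5)
E
```

```text
t: 2.4
eef_pos: [0.5095, 0.0198, 0.227]
ee_rot: [-3.141, 0.0, -1.349]
force: [0.9, 0.9, 0.3]
width: 0.0006
gripper_force: 0.0
t: 2.52
eef_pos: [0.5096, 0.0187, 0.2263]
ee_rot: [3.141, -0.0, -1.352]
force: [-0.1, 0.1, -0.2]
width: 0.0002
gripper_force: 0.0
2.525 [0.50955532 0.01870453 0.22627804] [ 3.14104898e+00 -4.61806077e-04 -1.35237937e+00] [ 4.22605866e-01  8.57401582e-02 -3.45863161e-01  3.76386970e-04
 -1.13981906e+00 -2.04346377e-01] [-0.13987497  0.11708754 -0.181769  ]
1.7437057929894824 -0.46512365455251903 0.6668740035808696
```

```bash
python3 -m crank '[[[0.9,-0.2,0,0.35],[1.74,-0.46,0,0.67],[1.74,-0.46,1.2,0.67],[1.74,-0.46,2.6,0.67],[1.74,-0.46,3.9,0.67],[1.74,-0.46,3.9,0.67],[1.74,-0.46,3.9,0.67]]]'
python3 - <<'E'
from h import *
s=arm.get_state(); print(s["t"],s["eef_pos"],s["ee_rot"],s["force"])
a=np.array([-.1595,.9872]); dl=s["eef_pos"][:2]-np.array([.5345,-.047]); print("s",dl@a,"lat",dl@[a[1],-a[0]],np.degrees(s["ee_rot"][2]))
p,d=arm.grab_frame("scene"); c=p[90:290,100:340]; q,_=arm.grab_frame("wrist")
cv2.imwrite("pics/s1.png",np.vstack([cv2.resize(c,(480,400),interpolation=2)])[...,::-1]); cv2.imwrite("pics/w1.png",q[...,::-1])
E
```

```text
t: 3.4
eef_pos: [0.5304, -0.0175, 0.1304]
ee_rot: [-3.14, -0.0, -1.404]
force: [-0.0, 0.2, 1.5]
width: 0.0002
gripper_force: 0.0
3.4 [ 0.53035348 -0.01746458  0.13039128] [-3.14015773e+00 -2.78430987e-04 -1.40381258e+00] [-0.01362237  0.21062111  1.51477523]
s 0.029818740340518776 lat 0.0006174596254337061 -80.43253592702489
```

View pics/s1.png

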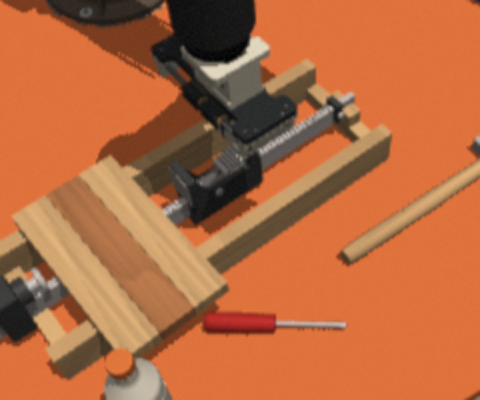

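View pics/w1.png

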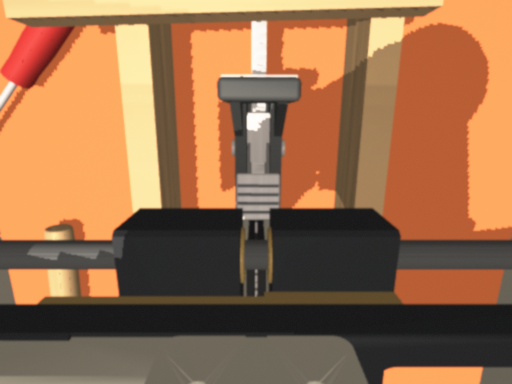

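The wrist view shows the plate at (260, 88) and the ribbed pad at (258, 190), partly hidden by the shut fingers at rows 210–300. In the scene view, the fingers are over the pad end. I'll measure the fingers' real extents from depth.

Run:
```python
from h import *
p,d=arm.grab_frame("wrist"); c=arm.get_calibration("wrist"); K=np.array(c["mtx"]);M=np.array(c["mount"])
v,u=np.mgrid[0:384,0:512]
P=np.stack([(u-K[0,2])/K[0,0]*d,(v-K[1,2])/K[1,1]*d,d],-1)@M[:3,:3].T+M[:3,3]
for r in (190,205,212,225,240,260,280,290,298): print(r,[np.round(P[r,k]*1000).astype(int).tolist() if d[r,k]>0 else None for k in (60,125,200,235,257,280,320,390)])
m=(d>0)&(P[...,2]>-.012)&(P[...,2]<.006); print(m.sum(), np.round(np.percentile(P[m],[1,50,99],axis=0)*1000))
```

```text
190 [[-8, -186, 131], [-8, -123, 129], [-8, -52, 131], [8, -14, 66], [13, 2, 48], [8, 20, 68], [-8, 63, 130], [-8, 129, 129]]
205 [[-24, -189, 132], [-23, -125, 130], [-23, -53, 130], [-4, -14, 67], [3, 2, 44], [-23, 25, 130], [-23, 64, 130], [-23, 132, 131]]
212 [[-31, -190, 131], [-30, -126, 129], [38, -14, -74], [38, -4, -75], [-2, 2, 44], [38, 8, -75], [38, 19, -76], [-30, 132, 130]]
225 [[-41, -187, 123], [38, -31, -85], [39, -12, -87], [38, -4, -85], [9, 2, -8], [38, 8, -85], [38, 18, -85], [38, 35, -86]]
240 [[31, -53, -78], [36, -30, -90], [36, -12, -90], [36, -3, -90], [31, 2, -79], [36, 7, -90], [36, 17, -90], [36, 33, -90]]
260 [[27, -50, -83], [30, -30, -89], [31, -12, -90], [31, -3, -90], [28, 2, -84], [30, 7, -89], [30, 17, -89], [30, 34, -89]]
280 [[-89, -183, 105], [25, -31, -89], [26, -12, -90], [25, -4, -90], [-1, 2, -46], [26, 7, -91], [26, 17, -91], [25, 35, -89]]
290 [[-100, -185, 106], [23, -31, -91], [23, -12, -90], [23, -4, -91], [-5, 2, -46], [22, 8, -90], [23, 17, -90], [22, 35, -89]]
298 [[22, -45, -93], [22, -30, -92], [22, -12, -92], [22, -3, -93], [22, 2, -92], [22, 7, -92], [23, 17, -93], [22, 33, -93]]
152 [[  8.  -5. -12.]
 [  9.   1.  -7.]
 [ 11.   8.  -0.]]
```

```bash
python3 -m crank '[[[0,0,0.7,0],[0,0,1.4,0],[0,0,1.6,0],[0,0,1.7,0],[0,0,1.8,0],[0,0,1.8,0]]]'
python3 - <<'E'
from h import *
s=arm.get_state(); print(s["t"],s["eef_pos"],s["ee_rot"],s["force"])
a=np.array([-.1595,.9872]); dl=s["eef_pos"][:2]-np.array([.5345,-.047]); print("s",dl@a,"lat",dl@[a[1],-a[0]],np.degrees(s["ee_rot"][2]))
E
```

```text
t: 4.3
eef_pos: [0.5302, -0.0177, 0.0846]
ee_rot: [-3.14, 0.0, -1.405]
force: [0.5, 0.1, 1.8]
width: 0.0005
gripper_force: 0.7
4.3 [ 0.53022844 -0.01774256  0.08462871] [-3.14012911e+00  1.17124363e-04 -1.40475929e+00] [0.45878059 0.09340742 1.84923978]
s 0.029564257345546883 lat 0.0004496784946076293 -80.48677851860391
```

Touching the pad. Press on slowly to the stop.

```bash
for i in 1; do python3 -m crank '[[[0,0,0.12,0],[0,0,0.24,0],[0,0,0.36,0],[0,0,0.36,0]]]'; done; python3 -m crank '[[[0,0,0.08,0],[0,0,0.16,0],[0,0,0.16,0]]]'
```

```text
t: 4.8
eef_pos: [0.5298, -0.0179, 0.0754]
ee_rot: [-3.141, -0.0, -1.404]
force: [-0.6, 1.4, 6.6]
width: 0.0005
gripper_force: 3.0
t: 5.18
eef_pos: [0.5302, -0.0186, 0.0742]
ee_rot: [-3.14, -0.002, -1.403]
force: [-10.5, 0.4, 34.5]
width: 0.0002
gripper_force: 17.3
```

```bash
python3 -m crank '[[[0,0,-0.06,0],[-0.1,0,-0.06,0],[-0.25,0,-0.06,0],[-0.5,0,-0.06,0],[-0.8,0,-0.06,0],[-1.2,0,-0.06,0],[-1.6,0,-0.06,0],[-1.6,0,-0.06,0]]]'
python3 - <<'E'
from h import *
s=arm.get_state(); print(s["force"],s["moment"])
a=np.array([-.1595,.9872]); o=np.array([.5345,-.047]); dl=s["eef_pos"][:2]-o; print("s",dl@a,"lat",dl@[a[1],-a[0]])
p,d=arm.grab_frame("top"); W=world("top",d); cv2.imwrite("pics/t2.png",cv2.resize(p[180:340,150:512][...,::-1],None,fx=2,fy=2))
A=(W[...,:2]-o)@a; B=(W[...,:2]-o)@[a[1],-a[0]]
for b in np.arange(-.04,.26,.006):
    m=(abs(A-b)<.003)&(abs(B)<.025)&(W[...,2]>.07)&(W[...,2]<.118)
    if m.sum()>3: print(round(b,3),m.sum(),np.round(np.median(W[...,2][m]),3),end=" | ")
E
```

```text
t: 6.18
eef_pos: [0.5235, 0.0216, 0.0746]
ee_rot: [-3.14, -0.001, -1.403]
force: [-7.4, 1.7, 24.0]
width: 0.0003
gripper_force: 12.1
[-7.41319088  1.70348973 24.03824819] [ 0.60705412  2.62346376 -0.05562021]
s 0.0694267782476504 lat 0.00011964712840403083
-0.016 53 0.112 | -0.01 87 0.113 | -0.004 84 0.11 | 0.002 27 0.091 | 0.008 37 0.076 | 0.014 19 0.074 |
```

View pics/t2.png

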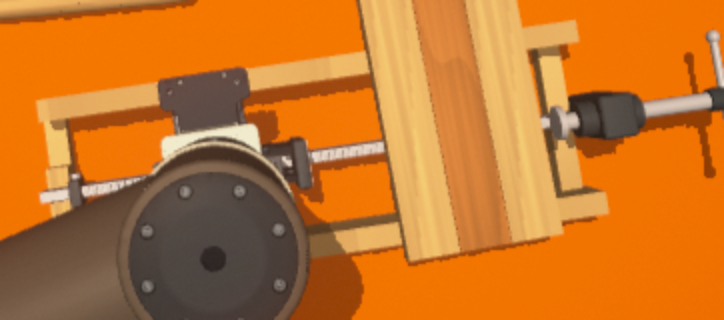

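The jaw has followed the fingers: the plate is now at crop pixel (302, 163). The panel hasn't moved, and the end stop is at (75, 190). Keep pushing.

```bash
python3 -m crank '[[[-0.1,0,-0.02,0],[-0.3,0,-0.02,0],[-0.6,0,-0.02,0],[-1,0,-0.02,0],[-1.4,-0.01,-0.02,0],[-1.8,-0.01,-0.02,0],[-2.2,-0.01,-0.02,0],[-2.6,-0.02,-0.02,0],[-2.8,-0.02,-0.02,0],[-2.8,-0.02,-0.02,0]]]'
python3 - <<'E'
from h import *
a=np.array([-.1595,.9872]); o=np.array([.5345,-.047])
z=np.load("top.npz");W=world("top",z["d"]);A=(W[...,:2]-o)@a; B=(W[...,:2]-o)@[a[1],-a[0]]
for b in np.arange(.18,.25,.003):
    m=(abs(A-b)<.0015)&(abs(B)<.012); print(round(b,3),m.sum(),np.round(np.percentile(W[...,2][m],[50,90]),3),end=" | ")
s=arm.get_state();dl=s["eef_pos"][:2]-o; print("\ns",dl@a,"lat",dl@[a[1],-a[0]])
E
```

```text
t: 7.48
eef_pos: [0.5124, 0.0905, 0.0748]
ee_rot: [-3.14, -0.001, -1.404]
force: [-6.3, -0.1, 20.8]
width: 0.0002
gripper_force: 10.5
0.18 17 [0.055 0.059] | 0.183 17 [0.051 0.06 ] | 0.186 16 [0.048 0.058] | 0.189 15 [0.044 0.058] | 0.192 19 [0.057 0.06 ] | 0.195 17 [0.037 0.058] | 0.198 18 [0.049 0.059] | 0.201 17 [0.03 0.06] | 0.204 20 [0.054 0.059] | 0.207 42 [0.061 0.065] | 0.21 25 [0.064 0.067] | 0.213 22 [0.066 0.067] | 0.216 13 [0.064 0.066] | 0.219 8 [0.056 0.059] | 0.222 16 [0.05  0.057] | 0.225 19 [0.048 0.057] | 0.228 20 [0.048 0.057] | 0.231 16 [0.048 0.057] | 0.234 19 [0.049 0.057] | 0.237 16 [0.046 0.057] | 0.24 16 [0.052 0.056] | 0.243 14 [0.055 0.058] | 0.246 8 [0.057 0.059] | 0.249 2 [0.019 0.034] | 
s 0.1392951380435673 lat 9.039603189176272e-05
```

```bash
python3 -m crank '[[[-0.15,0,0,0],[-0.4,0,0,0],[-0.65,0,0,0],[-0.85,0,0,0],[-1.0,0,0,0],[-1.15,0,0,0],[-1.3,0,0,0],[-1.4,0,0,0],[-1.5,0,0,0],[-1.5,0,0,0]]]'
```

```text
t: 8.72
eef_pos: [0.5066, 0.1256, 0.0746]
ee_rot: [-3.141, -0.003, -1.404]
force: [0.5, -11.1, 17.7]
width: 0.0008
gripper_force: 9.0
```

```bash
python3 -m crank '[[[-0.08,0,0,0],[-0.16,0,0,0],[-0.24,0,0,0],[-0.24,0,0,0]]]'
```

```text
t: 9.22
eef_pos: [0.506, 0.1284, 0.0746]
ee_rot: [3.141, -0.007, -1.404]
force: [10.5, -28.8, 16.4]
width: 0.0002
gripper_force: 17.2
```

```bash
python3 -m crank '[[[-0.05,0,0,0],[-0.1,0,0,0],[-0.1,0,0,0]]]'
python3 - <<'E'
from h import *
a=np.array([-.1595,.9872]); o=np.array([.5345,-.047])
s=arm.get_state();dl=s["eef_pos"][:2]-o; print("s",dl@a,"lat",dl@[a[1],-a[0]])
p,d=arm.grab_frame("top"); W=world("top",d); cv2.imwrite("pics/t3.png",cv2.resize(p[180:340,150:512][...,::-1],None,fx=2,fy=2))
A=(W[...,:2]-o)@a; B=(W[...,:2]-o)@[a[1],-a[0]]
for b in np.arange(.07,.26,.004):
    m=(abs(A-b)<.002)&(abs(B)<.025)&(W[...,2]>.064)&(W[...,2]<.118)
    if m.sum()>3: print(round(b,3),m.sum(),np.round(np.median(W[...,2][m]),3),end=" | ")
p,d=arm.grab_frame("scene"); cv2.imwrite("pics/s3.png",cv2.resize(p[80:210,180:340],None,fx=4,fy=4,interpolation=2)[...,::-1])
E
```

```text
t: 9.6
eef_pos: [0.5059, 0.1284, 0.0746]
ee_rot: [3.14, -0.01, -1.405]
force: [18.2, -42.3, 14.8]
width: 0.0004
gripper_force: 24.9
s 0.17775208172333912 lat -0.00026228432025640066
0.086 40 0.105 | 0.09 61 0.113 | 0.094 58 0.113 | 0.098 54 0.112 | 0.102 18 0.099 | 0.106 20 0.092 | 0.11 26 0.081 | 0.114 31 0.076 | 0.118 29 0.073 | 0.122 27 0.07 | 0.126 26 0.069 | 0.13 24 0.069 | 0.134 23 0.068 | 0.138 26 0.067 | 0.142 23 0.066 | 0.146 11 0.066 | 0.154 6 0.071 |
```

View pics/s3.png

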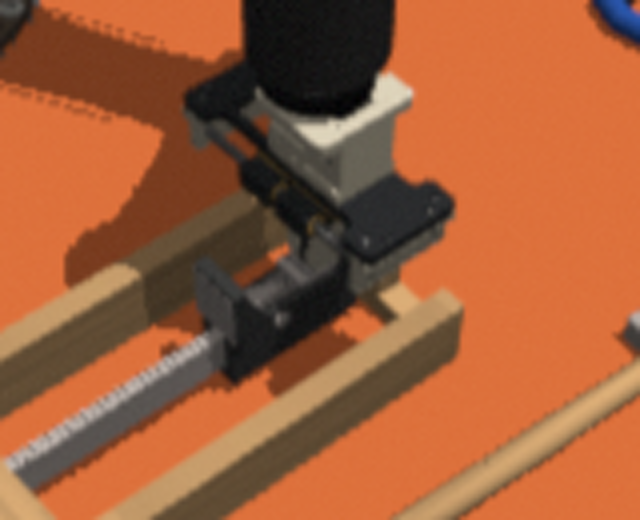

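The jaw is hard against the end stop, stalled at 43 N after about 143 mm. That matches the measured gap. The plate is at (215, 295) in the crop. I'll ease the push, lift straight up, then come off the lug.

```bash
python3 -m crank '[[[0.12,0,0,0],[0.24,0,0,0],[0.24,0,-0.3,0],[0.24,0,-0.7,0],[0.24,0,-1.1,0],[0.24,0,-1.1,0],[0.6,0,-1.1,0],[0.7,0,-1.1,0],[0.7,0,-2,0],[0.7,0,-3.5,0],[0.7,0,-5.5,0],[0.7,0,-7,0]]]'
python3 -m crank '[[[1.5,0,-1.5,0],[4,0,-1.5,0],[6.5,0,-1.5,0],[9,0,-1.5,0],[9,0,-1.5,0],[9,0,-1.5,0]]]'
python3 - <<'E'
from h import *
a=np.array([-.1595,.9872]); o=np.array([.5345,-.047])
s=arm.get_state();print(s["t"],s["force"],s["eef_pos"])
for n in("top","scene"):
    p,d=arm.grab_frame(n); np.savez(n+"4.npz",p=p,d=d); W=world(n,d)
    if n=="top": cv2.imwrite("pics/t4.png",cv2.resize(p[100:350,90:512][...,::-1],None,fx=1.8,fy=1.8)) 
    else: cv2.imwrite("pics/s4.png",cv2.resize(p[80:210,180:340],None,fx=4,fy=4,interpolation=2)[...,::-1])
    A=(W[...,:2]-o)@a; B=(W[...,:2]-o)@[a[1],-a[0]]
    for b in np.arange(.07,.23,.004):
        m=(abs(A-b)<.002)&(abs(B)<.012)&(W[...,2]>.064)&(W[...,2]<.118)
        if m.sum()>3: print(round(b,3),m.sum(),np.round(np.median(W[...,2][m]),3),end=" | ")
    print()
E
```

```text
t: 11.2
eef_pos: [0.5075, 0.1188, 0.2501]
ee_rot: [-3.14, 0.001, -1.405]
force: [0.0, 0.9, -0.7]
width: 0.0005
gripper_force: 0.0
t: 11.95
eef_pos: [0.5442, -0.1035, 0.2851]
ee_rot: [3.141, 0.0, -1.406]
force: [-0.4, 1.2, 0.0]
width: 0.0005
gripper_force: 0.0
11.95 [-0.42459907  1.15514371  0.03236446] [ 0.54417379 -0.10347554  0.28511898]
0.086 22 0.108 | 0.09 27 0.112 | 0.094 28 0.113 | 0.098 27 0.113 | 0.102 7 0.099 | 0.106 16 0.07 | 0.11 19 0.069 | 0.114 18 0.068 | 0.118 19 0.068 | 0.122 16 0.067 | 0.126 16 0.068 | 0.13 16 0.068 | 0.134 20 0.068 | 0.138 19 0.068 | 0.142 11 0.07 | 0.146 27 0.08 | 0.15 27 0.082 | 0.154 26 0.084 | 0.158 28 0.085 | 0.162 29 0.086 | 0.166 28 0.088 | 0.17 27 0.089 | 0.174 30 0.09 | 0.178 27 0.091 | 0.182 24 0.092 | 0.186 49 0.094 | 0.19 26 0.112 | 0.194 27 0.112 | 0.198 10 0.108 | 0.202 4 0.089 | 0.206 11 0.066 | 0.21 18 0.065 | 0.214 12 0.066 | 
0.086 6 0.086 | 0.09 55 0.097 | 0.094 10 0.115 | 0.098 12 0.114 | 0.126 10 0.068 | 0.13 9 0.068 | 0.134 11 0.069 | 0.138 8 0.069 | 0.142 12 0.07 | 0.146 9 0.076 | 0.15 20 0.08 | 0.154 14 0.084 | 0.158 14 0.086 | 0.162 8 0.087 | 0.166 12 0.088 | 0.17 13 0.09 | 0.174 11 0.091 | 0.178 10 0.091 | 0.182 10 0.093 | 0.186 10 0.092 | 0.19 43 0.099 | 0.194 10 0.113 | 0.198 6 0.113 |
```

View pics/s4.png

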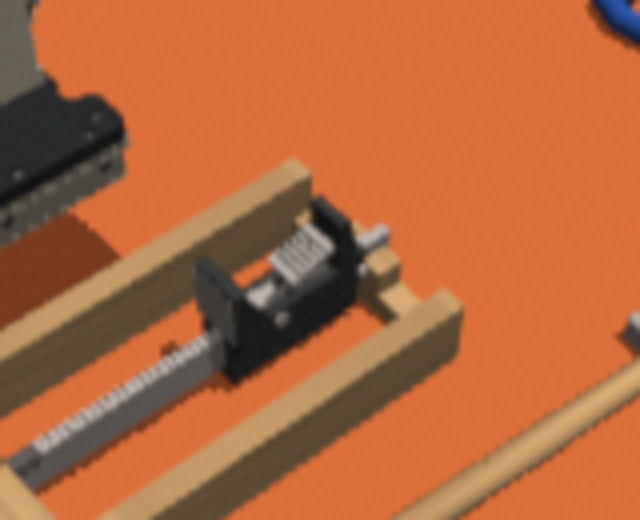

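View pics/t4.png

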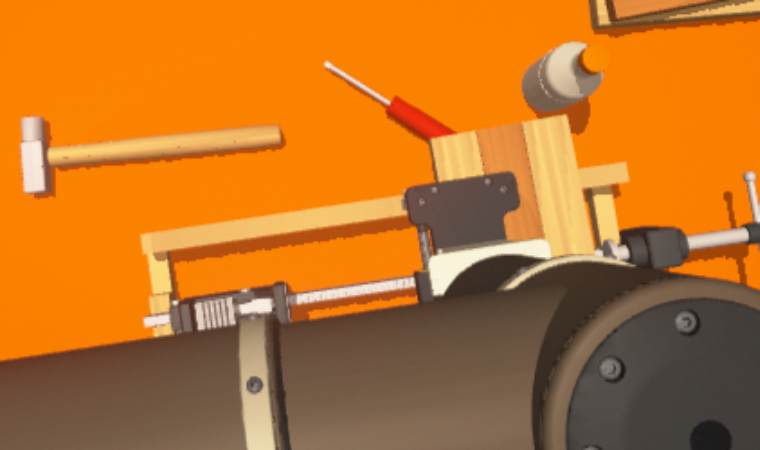

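The jaw is up against the end stop, with the lug at crop pixel (180, 318). The lever is up (pad about 88 mm above the bench). The panel, hammer, screwdriver and glue bottle haven't moved, and the arm is clear.

```bash
python3 -c "
from station import arm
print(arm.job_done())"
```

```text
the job is handed in; nothing more can be done
None
```

The clamp is fully open: the sliding jaw is against the end stop, the lever has sprung up, the panel, glue and tools are where they were, and the job was handed in at about 12 s.

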